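# Load a bonding press with its coaxial coarse and fine wheels

### The arm

A 6-joint arm with a two-finger parallel gripper is mounted at the origin on the work surface. World frame = base frame: x ahead of the robot, y to its left, z up, the work surface at z = 0. Lengths are in m, angles in rad, forces in N, time in s.
With the tool pointing down it reaches from about 0.35 to 0.975 m from the base axis. Payload 4.9 kg.
Tool frame: the origin (TCP) lies between the finger pads; the fingertips stand 17 mm ahead of it and the grasp point (between the pads) lies 2 mm behind it; z points along the fingers, y is the direction in which the jaws open and shut (so a half turn about z gives the same grasp; the last joint's range is limited). The gripper opens to 85 mm and grips with 20 to 120 N. Pads are 22 mm wide; open, the fingers measure 114 mm over their backs; the gripper's body (76 mm by 85 mm) begins 54 mm behind the grasp point. The pads swing forward as they close: fully open they stand 13 mm farther back than shut.
Start: joints at [0.981, 0.053, 1.613, -0, 1.476, -0.119], TCP at [0.283, 0.557, 0.248] pointing down, gripper open.
Joint ranges: [-3.01, 3.01], [-1.01, 2.22], [0.06, 2.58], [-1.02, 4.17], [0.09, 2.62], [-3.14, 3.14]. Speed limits (rad/s): [2.57, 2.57, 3.14, 3.14, 3.14, 3.14].

### API

Orientations are given as a unit quaternion [w, x, y, z].
In Python, from plant import state, grab_frame, camera_model, job_done, find_in, silhouettes, landmark_of gives the robot as it stands.
- The arm moves only by the shell command python3 -m crank 'ROWS'. ROWS is JSON, a list of rows, each an object with "angular": the turn, a rotation vector about the tool's x, y, z each as a share of 5 degrees, from -1 to 1, a list of three; "delta_pos": the shift along the tool's x, y, z each as a share of 3 cm, from -1 to 1, a list of three; "gripper": the opening, from 0 (shut) to 1 (fully open). In form: [{"angular": [ax, ay, az], "delta_pos": [tx, ty, tz], "gripper": gripper}, ...]. A call has 1 to 12 rows; each row shifts and turns the commanded pose from where the row before left it, along the tool's axes as they then stand; what a row does not reach is not made up. A row lasts 1/8 s, in which the tool goes at most 62.5 mm and 10.7 degrees, less where a joint would pass 70% of its speed; a pose out of reach is approached as far as the arm can. A call with a number of a shift or a turn outside -1 to 1 is refused whole. A call with a gripper value outside its range is refused whole. The fingers move at their own pace and stop on an object; the grip force is fixed at half the most. Time passes only in rows, so rows that do not move let the fingers close. It gives the time, the measured TCP pose, the force and the opening at its end, in the units of the state.
- state(): the state, without advancing time (a new reading comes with each control period).
- grab_frame(name): name is "scene" or "top" or "wrist"; returns the picture (480x640x3 uint8, red, green, blue); there is no depth.
- camera_model(name): a dict with "camera_matrix" (3x3 intrinsics, pixels), "rvec" (rotation vector, rad) and "tvec" (3), from world to camera coordinates, as OpenCV has them; the wrist camera has in their place "mount" (4x4, takes a point from camera to tool coordinates, whose origin is the TCP and whose axes are the flange's). Camera axes: x right, y down, z forward; pixel columns grow to the right and rows downward; lengths in m; the calibration is good to about 2 mm. The wrist camera is an equidistant fisheye: a pixel r from the principal point sees the ray r / f radians off the axis. A picture is of the moment at which its call begins: read the wrist's pose just before it. camera_model takes no time and is no camera call.
- job_done(): hands the job in, once; it reports no verdict.
Trained networks look in the newest picture that a camera, given by its name, has taken for a name from the list of things; names that differ only in an ending like _2 or _b are one class to them, and where a whole thing is asked for, a point or a joint stands for the part that bears it (a point fixed in the world has none). Each returns a list of dicts, best first, with "conf" (0 to 1); they miss things now and then, are a little off and sometimes report something else, mostly with a low value. They report only what shows in the picture. A call takes as long as a camera call.
- find_in(camera, target): "bbox" ([left, top, right, bottom] in pixels, round what is visible of it).
- silhouettes(camera, target): "mask" (480x640 bool, what is visible of it) and "bbox" ([left, top, right, bottom] in pixels, round what is visible of it).
- landmark_of(camera, target): "pixel" ([column, row] in pixels: a listed point, or the origin of a listed thing).
The state is a dict: "time": time; "joint_pos": joint angles; "joint_vel": joint speeds; "joint_efforts": joint torques, N m; "tool_pos": TCP position; "tool_rot": TCP orientation; "contact_force": force on the tool from outside, world axes, zero at the start; "ft_torque": the same for the moment, N m; "gripper_width": opening from 0.0 (shut) to 1.0 (fully open).
Only numpy, scipy, OpenCV 4.12 (cv2) and the standard library are available. Lean on these libraries where they do the work, as an engineer would, in place of code of your own. Each camera call takes 0.05 s, during which the arm holds its last target.

### The job

A heel with a freshly glued rubber lift stands in the small two-pillar press. Using only the wide lower handwheel, bring the pad down until it just rests on the heel (the gauge needle lifts, but no farther than the first tick after its rest); then, leaving the handwheel as it is, turn only the small knob on top of it until the black needle lies over the brass set hand, never letting it swing up to the eighth tick. Let go, and leave the heel and everything else where it stands.

Things in the scene. Friction and masses are not known exactly. Their poses are not given: they have to be found in the camera images.
- press: grey two-pillar bench press, fixed; base 250 x 300 x 30, origin at the centre of its underside, on the vertical screw axis. Pillars 105 mm to either side along its y; crosshead 62 x 270, top 195 above the bench, a boss 17 tall, diameter 60 narrowing to 38, on the axis. Round gauge, diameter 104, face up 199 above the bench, beyond the +y end, centre 185 mm from the axis
- wheel_centre (a point): centre of the coarse handwheel: steel disc, knurled rim, diameter 66, 16 thick (8 mm above and below this point), at first 227 to 232 above the bench. Turning it carries it, the fine knob and the pad down together, 4.77 mm per rad. The crosshead's top stays over 20 mm below its underside; the fine knob stands 26 mm above its top face
- coarse (a joint): angle of the coarse handwheel, rad, grows clockwise seen from above, which lowers the pad; the pad is on the heel after some 0.4 to 1.3 rad from the start. It stays where left; friction about 0.2 N m. Once the pad bears on the heel one rad adds about 38 N
- knob_centre (a point): middle of the fine knob's grip: black plastic, diameter 32, grip 23 tall (11.5 mm above and below this point), coaxial with and above the handwheel, its underside 3 mm above the wheel's top face. It goes down with the handwheel, but stays at its height when it is itself turned
- fine (a joint): angle of the fine knob, rad, 0 at the start, grows clockwise seen from above, which lowers the pad 1.59 mm per rad; range -2 to 4.5; friction about 0.1 N m. Once the pad bears on the heel one rad adds about 12 N and moves the needle about 1.5 rad. Either wheel turns without the other unless the other is touched too
- foot: press pad at the lower end of the screw: rubber-faced disc, diameter 54; origin at the centre of its lower face. At the start it hangs about 2 to 6 mm above the heel
- needle (a joint): load gauge needle (black), rad: 0 at its rest on the first tick, grows clockwise seen from above; 0.118 rad per N that the pad bears on the heel, less 0 to 1 N before it lifts. After the rest tick come 10 ticks, 0.471 rad (4 N) apart, the last at 4.71
- sethand (a joint): the brass set hand with a round end on the same gauge: the load wanted, in the same angle as the needle (between 1.8 and 2.5); only a marker, behind the needle, not to be touched
- needle_hand (a point): tip of the needle, 38 mm from the gauge's centre; x axis points outwards along the needle
- set_hand (a point): round end of the set hand, 36 mm from the gauge's centre; x axis points outwards along the hand
- heel: the heel in the press: D-shaped block of stacked leather with a rubber lift on top, 60 x 60 x 45 tall, standing loose on the press's sprung, rubber-covered platen (top 45 above the bench; it gives 1 mm per 8 N and drives the gauge); origin at its underside
- spare_heel: bystander: another heel, 60 x 60 x 45, on the press base near a front corner
- lift: bystander: loose rubber heel lift, 60 x 60 x 7, on the press base
- last: bystander: wooden shoe last about 250 long, 92 tall, lying on the bench
- hammer: bystander: hammer lying on the bench
- brush: bystander: brush lying on the bench
- glue: bystander: closed white bottle, diameter 60, 150 tall
- tin: bystander: closed tin, diameter 72, 55 tall

How it is judged:
By the outcome, as a careful person would: the job done as asked, in the order asked, and still so for the second after the job is handed in, with the robot touching nothing.
It also fails if it takes over 45 s, if anything falls off the work surface, if the arm or the gripper's body presses on something with over 40 N, if the wrist force passes 120 N, or if a joint passes its speed limit or range.

## Working session

There is one attempt and no reset: what is moved stays moved. The work goes in short steps, Python scripts to look and compute and a shell command to move; the robot and the scene stay as the last step left them, time stands still between calls to the robot, and variables do not carry over. Pictures are saved under pics/ and viewed, and the job is handed in when it is done.

```bash
ls; mkdir -p pics
cat > h.py <<'E'
import numpy as np, cv2
from plant import *
from scipy.spatial.transform import Rotation as R
def save(name,fn,crop=None,scale=1):
    im=grab_frame(name)
    o=im
    if crop: o=im[crop[1]:crop[3],crop[0]:crop[2]]
    if scale!=1: o=cv2.resize(o,None,fx=scale,fy=scale,interpolation=cv2.INTER_CUBIC)
    cv2.imwrite('pics/'+fn,cv2.cvtColor(o,cv2.COLOR_RGB2BGR)); return im
def ray(name,px):
    c=camera_model(name);K=np.array(c['camera_matrix']);M=R.from_rotvec(np.ravel(c['rvec'])).as_matrix();t=np.ravel(c['tvec'])
    d=np.linalg.inv(K)@np.array([px[0],px[1],1.]);return -M.T@t, M.T@d
def atz(name,px,z):
    o,d=ray(name,px);return o+d*(z-o[2])/d[2]
def proj(name,P):
    c=camera_model(name);return cv2.projectPoints(np.array(P,float).reshape(-1,3),np.ravel(c['rvec']).astype(float),np.ravel(c['tvec']).astype(float),np.array(c['camera_matrix']),None)[0].reshape(-1,2)
def tri(n1,p1,n2,p2):
    a,u=ray(n1,p1);b,v=ray(n2,p2);s=np.linalg.lstsq(np.c_[u,-v],b-a,rcond=None)[0]
    P=a+u*s[0];Q=b+v*s[1];return (P+Q)/2,np.linalg.norm(P-Q)
E
python3 - <<'E'
from h import *
print(state())
save('scene','s0.png');save('top','t0.png')
for n in ['wheel_centre','knob_centre','needle_hand','set_hand','press','foot']:
    r={c:[(np.round(x['pixel'],1).tolist(),round(x['conf'],2)) for x in landmark_of(c,n)[:2]] for c in('scene','top')}
    print(n,r)
    if r['scene'] and r['top']: print(tri('scene',r['scene'][0][0],'top',r['top'][0][0]))
E
```

```text
pics
{'time': 0.0, 'joint_pos': array([ 9.80998372e-01,  5.34049351e-02,  1.61429957e+00, -9.21196454e-06,
        1.47598657e+00, -1.18992801e-01]), 'joint_vel': array([ 0.0022599 ,  0.00098906,  0.00145758, -0.00098092, -0.00035762,
       -0.00254647]), 'joint_efforts': array([ 1.25260012e-03, -3.93703973e+01, -3.70169663e+01, -2.26226683e-05,
        7.34141737e-03, -8.03456970e-06]), 'tool_pos': array([0.28317148, 0.55651195, 0.24702984]), 'tool_rot': array([-3.59801204e-04,  2.33233921e-01,  9.72420093e-01, -9.85601391e-04]), 'contact_force': array([ 0.03575185, -0.46971705, -0.61686932]), 'ft_torque': array([ 0.04349685, -0.00118184, -0.01364221]), 'gripper_width': 1.002431130005356}
wheel_centre {'scene': [([294.2, 242.2], 0.74), ([296.5, 313.9], 0.57)], 'top': [([346.2, 212.5], 0.65)]}
(array([ 0.56730935, -0.07581469,  0.22239024]), np.float64(0.009106402484029314))
knob_centre {'scene': [([297.0, 226.2], 0.76)], 'top': [([350.5, 215.4], 0.6), ([480.1, 222.3], 0.27)]}
(array([ 0.55923896, -0.07454705,  0.25954055]), np.float64(0.012284823617559306))
needle_hand {'scene': [], 'top': [([463.3, 286.7], 0.24)]}
set_hand {'scene': [], 'top': [([259.3, 201.1], 0.39)]}
press {'scene': [([293.8, 312.6], 0.64)], 'top': [([342.6, 227.5], 0.66)]}
(array([ 0.56361408, -0.0790698 ,  0.01005783]), np.float64(0.01453126208297455))
foot {'scene': [([156.4, 393.1], 0.62), ([294.0, 283.8], 0.48)], 'top': []}
```

View pics/s0.png

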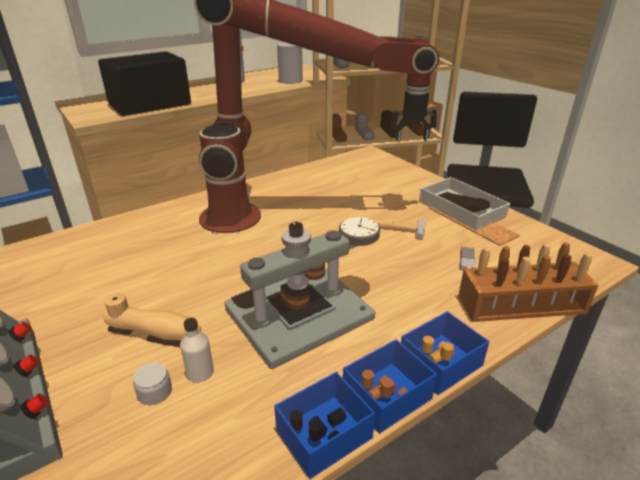

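View pics/t0.png

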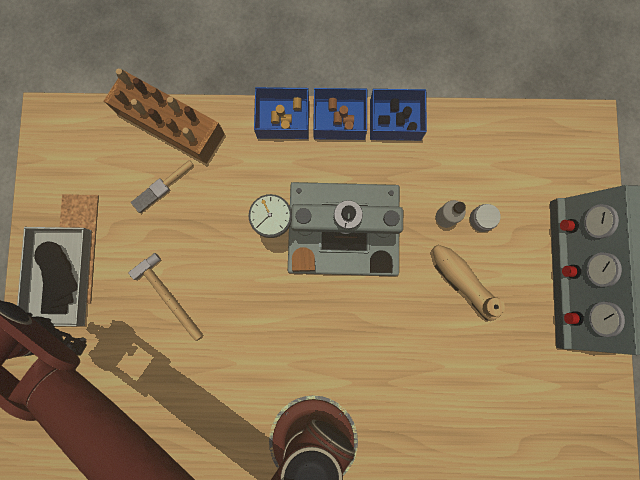

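Run:
```python
from h import *
save('top','t1.png',(240,170,410,285),4.5);save('scene','s1.png',(220,200,390,330),4.5);save('wrist','w1.png')
for c in('top','scene','wrist'): print(camera_model(c))
for n in ['press','wheel_centre','knob_centre','needle']:
  for c in('top','scene'):
    for x in silhouettes(c,n)[:2]:
        m=x['mask'];ys,xs=np.nonzero(m);print(n,c,x['conf'],np.round(x['bbox'],1),xs.mean(),ys.mean(),m.sum())
```

```text
{'camera_matrix': array([[522.9733509 ,   0.        , 317.42161503],
       [  0.        , 522.9733509 , 239.43184482],
       [  0.        ,   0.        ,   1.        ]]), 'rvec': array([ 2.16696585, -2.13460709,  0.13643822]), 'tvec': array([-0.01225078,  0.52966663,  1.37099957])}
{'camera_matrix': array([[463.24607239,   0.        , 312.49474208],
       [  0.        , 463.24607239, 239.71251888],
       [  0.        ,   0.        ,   1.        ]]), 'rvec': array([ 1.9369145 ,  1.02369552, -0.57570962]), 'tvec': array([-0.28967153, -0.0785464 ,  1.61403013])}
{'camera_matrix': array([[371.64829954,   0.        , 318.85040309],
       [  0.        , 371.64829954, 238.65316001],
       [  0.        ,   0.        ,   1.        ]]), 'mount': array([[ 3.59088863e-04, -9.54941420e-01, -2.96794129e-01,
         7.53004097e-02],
       [ 9.99999933e-01,  3.64020934e-04,  3.86468915e-05,
        -1.36613109e-03],
       [ 7.11337586e-05, -2.96794123e-01,  9.54941487e-01,
        -1.25486329e-01],
       [ 0.00000000e+00,  0.00000000e+00,  0.00000000e+00,
         1.00000000e+00]])}
press 
[... 239 characters left out ...]
heel_centre top 0.84 [335.2 200.7 364.3 230.7] 347.9472527472527 215.72087912087912 455
wheel_centre scene 0.95 [280.6 230.3 311.  249.3] 295.61439588688944 239.0694087403599 389
knob_centre top 0.72 [343.9 208.7 356.1 220.7] 348.56969696969696 212.1757575757576 165
knob_centre scene 0.67 [290.1 219.3 305.5 240.8] 295.4947368421053 228.81052631578947 190
knob_centre scene 0.66 [233.3 288.4 249.6 307.6] 244.1438127090301 299.27759197324417 299
needle top 0.49 [330.8 199.2 362.8 230.5] 347.6089494163424 214.65175097276264 514
needle scene 0.69 [284.5 232.2 308.1 246.7] 295.2849162011173 239.37430167597765 358
needle scene 0.68 [132.  361.7 172.8 406.5] 151.7610748002905 383.37327523602033 1377
```

View pics/t1.png

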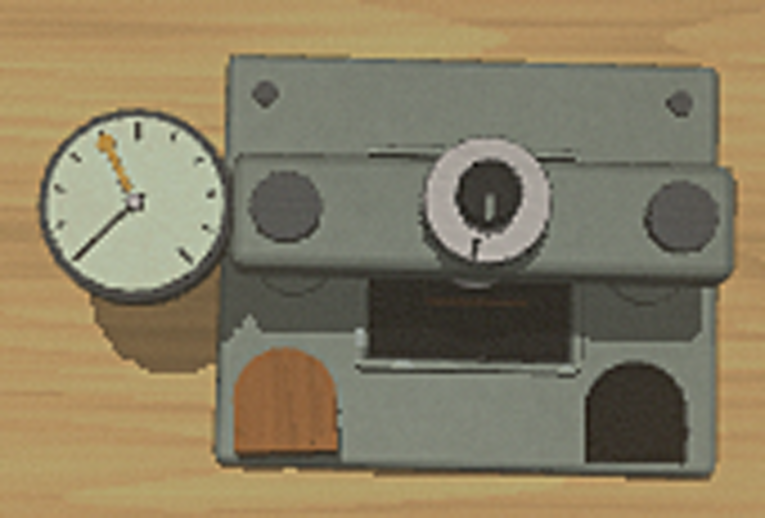

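View pics/s1.png

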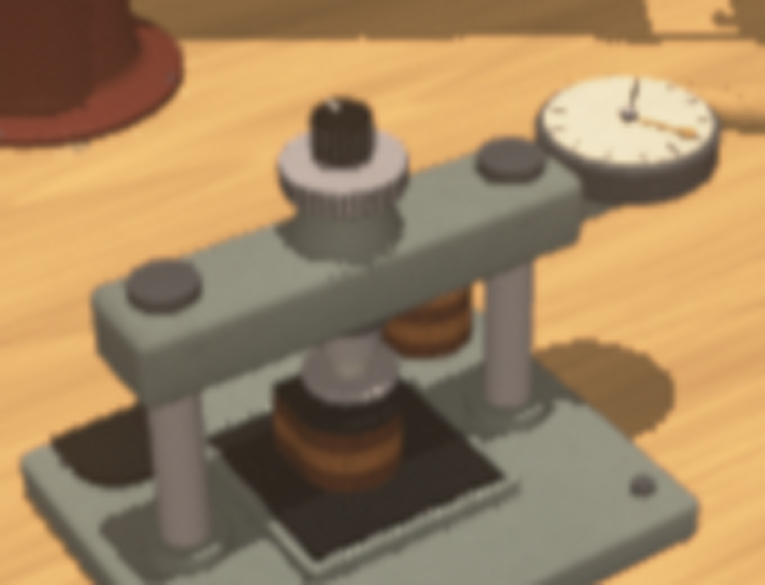

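View pics/w1.png

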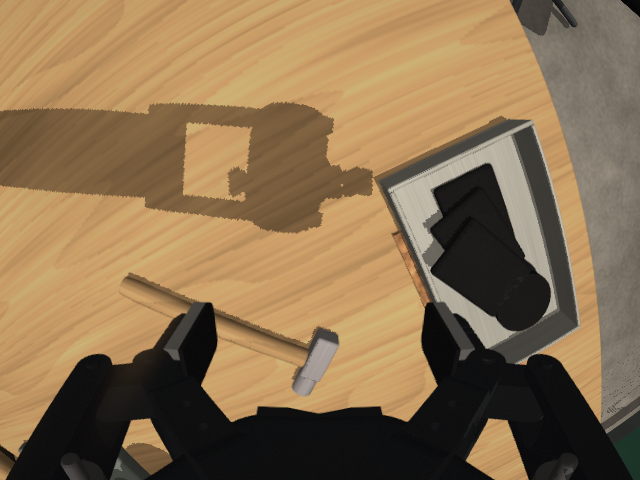

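Run:
```python
from h import *
print('wheel',atz('top',(348.4,214.7),.237), atz('top',(348.4,214.7),.23))
print('knobtop',atz('top',(240+489/4.5,170+193/4.5),.264))
print('gauge',atz('top',(240+134/4.5,170+203/4.5),.199))
print('caps',atz('top',(240+285/4.5,170+207/4.5),.2),atz('top',(240+684/4.5,170+216/4.5),.2))
print('base',[atz('top',(240+a/4.5,170+b/4.5),.03)[:2] for a,b in((230,57),(716,68),(218,465),(714,476))])
print(tri('scene',(295.6,239.1),'top',(347.9,214.7)))
s=state();print(R.from_quat(s['tool_rot'],scalar_first=True).as_matrix())
```

```text
wheel [ 0.56175826 -0.07626914  0.237     ] [ 0.563031   -0.07664175  0.23      ]
knobtop [ 0.56101502 -0.07540339  0.264     ]
gauge [0.56493643 0.10934833 0.199     ]
caps [0.56377359 0.0291577  0.2       ] [ 0.56202056 -0.18209654  0.2       ]
base [array([0.68613857, 0.07017764]), array([ 0.68352657, -0.22525388]), array([0.43781375, 0.07186862]), array([ 0.43571336, -0.22277858])]
(array([ 0.56354585, -0.07525866,  0.22809411]), np.float64(0.000738840147493291))
[[-8.91223585e-01  4.53564239e-01 -4.84687688e-05]
 [ 4.53564241e-01  8.91223583e-01 -6.14484759e-05]
 [ 1.53256786e-05 -7.67480313e-05 -9.99999997e-01]]
```

```bash
python3 -m crank '[{"angular":[0,0,0],"delta_pos":[-0.99,-0.81,-0.31],"gripper":1},{"angular":[0,0,0],"delta_pos":[-0.99,-0.81,-0.31],"gripper":1},{"angular":[0,0,0],"delta_pos":[-0.99,-0.81,-0.31],"gripper":1},{"angular":[0,0,0],"delta_pos":[-0.99,-0.81,-0.31],"gripper":1},{"angular":[0,0,0],"delta_pos":[-0.99,-0.81,-0.31],"gripper":1},{"angular":[0,0,0],"delta_pos":[-0.99,-0.81,-0.31],"gripper":1},{"angular":[0,0,0],"delta_pos":[-0.99,-0.81,-0.31],"gripper":1},{"angular":[0,0,0],"delta_pos":[-0.99,-0.81,-0.31],"gripper":1},{"angular":[0,0,0],"delta_pos":[-0.99,-0.81,-0.31],"gripper":1},{"angular":[0,0,0],"delta_pos":[-0.99,-0.81,-0.31],"gripper":1},{"angular":[0,0,0],"delta_pos":[-0.99,-0.81,-0.31],"gripper":1},{"angular":[0,0,0],"delta_pos":[-0.99,-0.81,-0.31],"gripper":1}]'
python3 -m crank '[{"angular":[0,0,0],"delta_pos":[-0.99,-0.81,0],"gripper":1},{"angular":[0,0,0],"delta_pos":[-0.99,-0.81,0],"gripper":1},{"angular":[0,0,0],"delta_pos":[-0.99,-0.81,0],"gripper":1},{"angular":[0,0,0],"delta_pos":[-0.99,-0.81,0],"gripper":1},{"angular":[0,0,0],"delta_pos":[-0.99,-0.81,0],"gripper":1},{"angular":[0,0,0],"delta_pos":[-0.99,-0.81,0],"gripper":1},{"angular":[0,0,0],"delta_pos":[0,0,0],"gripper":1}]'
python3 - <<'E'
from h import *
s=state();print(s['tool_pos'],s['joint_pos'],s['contact_force'])
save('wrist','w2.png');save('top','t2.png')
for n in ['wheel_centre','knob_centre','needle_hand','set_hand']:
    print(n,[(np.round(x['pixel'],1).tolist(),round(x['conf'],2)) for x in landmark_of('wrist',n)[:2]])
E
```

```text
time: 2.75
tool_pos: [0.4692, 0.1343, 0.3604]
tool_rot: [0.0, 0.233, 0.972, 0.0]
contact_force: [-0.4, 0.1, -0.3]
gripper_width: 0.999
time: 3.62
tool_pos: [0.5619, -0.0773, 0.3593]
tool_rot: [-0.001, 0.235, 0.972, -0.0]
contact_force: [0.2, 0.9, 0.3]
gripper_width: 1.002
[ 0.56188374 -0.07727632  0.3593321 ] [-2.67769568e-01 -1.25916995e-01  1.60459742e+00 -2.24258901e-04
  1.66391042e+00 -1.36463609e+00] [0.23383086 0.873816   0.29117906]
wheel_centre []
knob_centre [([321.7, 243.4], 0.61)]
needle_hand []
set_hand []
```

View pics/w2.png

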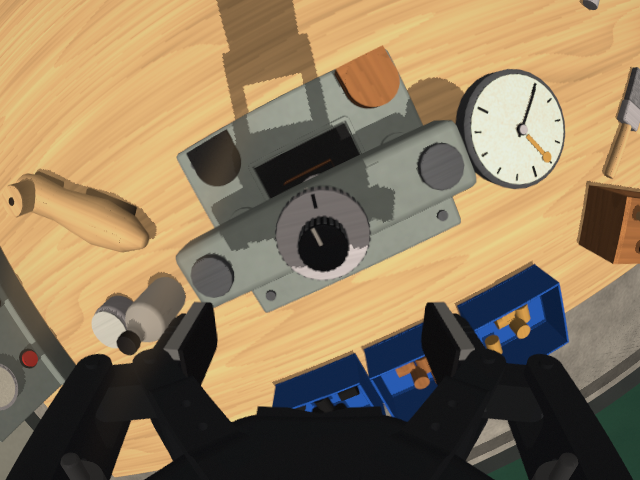

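View pics/t2.png

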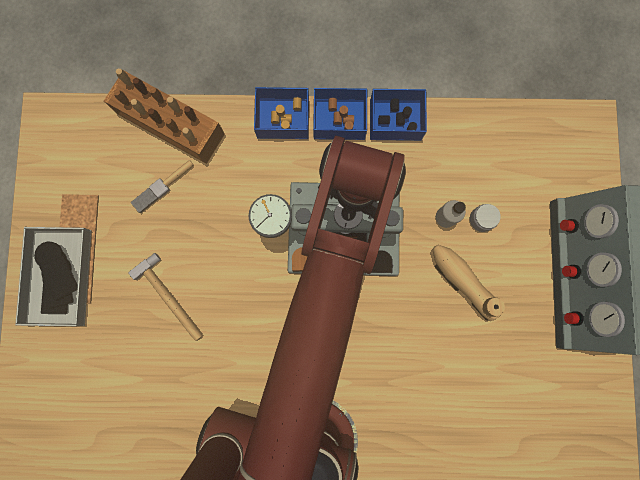

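```bash
cat >> h.py <<'E'
def wproj(P,s):
    c=camera_model('wrist');K=c['camera_matrix'];M=np.array(c['mount'])
    Rt=R.from_quat(s['tool_rot'],scalar_first=True).as_matrix()
    T=(np.asarray(P,float).reshape(-1,3)-s['tool_pos'])@Rt
    C=(T-M[:3,3])@M[:3,:3]
    th=np.arctan2(np.hypot(C[:,0],C[:,1]),C[:,2]);ph=np.arctan2(C[:,1],C[:,0])
    return np.c_[K[0,0]*th*np.cos(ph)+K[0,2],K[1,1]*th*np.sin(ph)+K[1,2]]
def pj(cam,P,s): return wproj(P,s) if cam=='wrist' else proj(cam,P)
def rect(cam,im,s,ctr,half=.06,z=.199,n=480):
    # rectified: right = -y world, up = +x world (as in top view)
    g=np.linspace(-half,half,n);U,V=np.meshgrid(g,g)
    P=np.c_[(ctr[0]-V).ravel(),(ctr[1]-U).ravel(),np.full(n*n,z)]
    p=pj(cam,P,s).astype(np.float32)
    return cv2.remap(im,p[:,0].reshape(n,n),p[:,1].reshape(n,n),cv2.INTER_CUBIC)
def gauge(cam,ctr,fn=None,half=.06,n=480):
    s=state();im=grab_frame(cam);r=rect(cam,im,s,ctr,half,.199,n)
    # find face centre: bright face blob
    hsv=cv2.cvtColor(r,cv2.COLOR_RGB2HSV);g=r.min(2)
    face=(((r[...,0]>150)&(r[...,2]>120))*255).astype(np.uint8)
    face=cv2.morphologyEx(face,cv2.MORPH_CLOSE,np.ones((25,25)))
    k=max(cv2.findContours(face,cv2.RETR_EXTERNAL,cv2.CHAIN_APPROX_NONE)[0],key=cv2.contourArea)
    el=cv2.fitEllipse(cv2.convexHull(k));c=np.array(el[0])
    if fn:
        v=r.copy();cv2.circle(v,tuple(int(round(q)) for q in c),2,(255,0,0),-1);cv2.imwrite('pics/'+fn,cv2.cvtColor(v,cv2.COLOR_RGB2BGR))
    off=(c-(n-1)/2)*2*half/(n-1)
    return r,c,el,(ctr[0]-off[1],ctr[1]-off[0])
def polar(r,c,half=.06,n=480,lo=.012,hi=.034):
    pxm=(n-1)/(2*half);a=np.radians(np.arange(0,360,.5));rr=np.linspace(lo,hi,45)*pxm
    x=(c[0]+rr[:,None]*np.cos(a)).astype(np.float32);y=(c[1]+rr[:,None]*np.sin(a)).astype(np.float32)
    q=cv2.remap(r,x,y,cv2.INTER_LINEAR).astype(float)
    return np.degrees(a),q
def peak(a,s):
    i=np.argmax(s);d=(a-a[i]+180)%360-180;w=np.where(abs(d)<8,np.clip(s-.4*s[i],0,None),0);return (a[i]+(w*d).sum()/w.sum())%360
def read(cam,ctr,fn=None):
    r,c,el,w=gauge(cam,ctr,fn);a,q=polar(r,c)
    m=q.mean(0)                       # angle x rgb
    sat=m[:,0]-m[:,2];dark=255-m.max(1)
    base=np.median(dark)
    return dict(needle=peak(a,dark-base),set=peak(a,np.clip(sat-np.median(sat),0,None)),ctr=w,ell=np.round(el[1],1),pk=(dark-base).max())
E
python3 - <<'E'
from h import *
for cam in('wrist','top'): print(cam,read(cam,(.565,.109),'g_%s0.png'%cam))
s=state();print(wproj([[.562,-.0763,.237],[.565,.109,.199]],s))
a=cv2.imread('pics/g_wrist0.png');b=cv2.imread('pics/g_top0.png');cv2.imwrite('pics/g0.png',cv2.resize(np.hstack([a,b]),(800,400)))
E
```

```text
wrist {'needle': np.float64(121.37991388436241), 'set': np.float64(266.69891884721255), 'ctr': (np.float64(0.5629404648559825), np.float64(0.11991255076493998)), 'ell': array([559.4, 723.4]), 'pk': np.float64(135.15555555555557)}
top {'needle': np.float64(130.2979116652117), 'set': np.float64(236.23977527704247), 'ctr': (np.float64(0.5703422950951689), np.float64(0.10914056689555063)), 'ell': array([388.4, 410.1]), 'pk': np.float64(121.3888888888889)}
[[318.91590857 237.74862513]
 [517.62296834 132.0503352 ]]
```

View pics/g0.png

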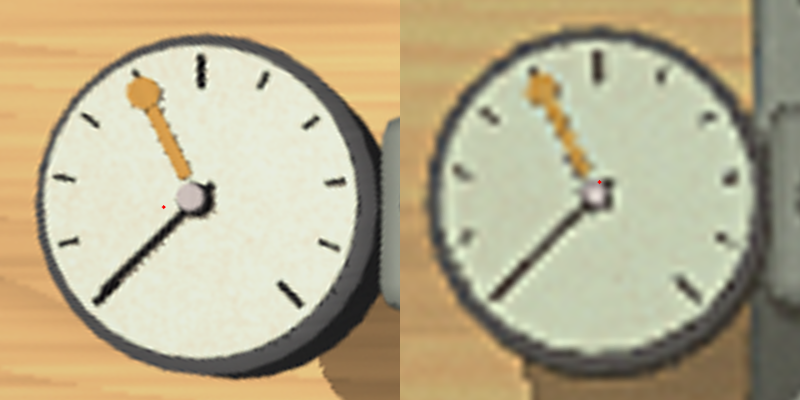

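```bash
cat >> h.py <<'E'
def lines(cam,ctr=(.565,.109),fn=None,n=480,half=.06):
    s=state();im=grab_frame(cam);r=rect(cam,im,s,ctr,half,.199,n).astype(int)
    if fn: cv2.imwrite('pics/'+fn,cv2.cvtColor(r.clip(0,255).astype(np.uint8),cv2.COLOR_RGB2BGR))
    Y,X=np.mgrid[:n,:n];mm=2*half*1e3/(n-1);c=(n-1)/2;rad=np.hypot(X-c,Y-c)*mm
    out={}
    for k,m in (('needle',(r.max(2)<110)&(rad<38)&(rad>8)),('set',(r[...,0]-r[...,2]>70)&(rad<45)&(rad>8))):
        l,lab,st,ce=cv2.connectedComponentsWithStats(m.astype(np.uint8))
        if l<2: continue
        i=1+np.argmax(st[1:,4]);p=np.c_[X[lab==i],Y[lab==i]].astype(np.float32)
        vx,vy,x0,y0=cv2.fitLine(p,cv2.DIST_HUBER,0,.01,.01).ravel()
        if vx*(x0-c)+vy*(y0-c)<0: vx,vy=-vx,-vy
        # offset of line from image centre
        t=(p-[x0,y0])@[vx,vy]
        out[k]=(round(np.degrees(np.arctan2(vy,vx))%360,1),len(p),'tip mm',np.round((np.array([x0,y0])+t.max()*np.array([vx,vy])-c)*mm,1))
    return out
E
python3 - <<'E'
from h import *
for cam in('wrist','top','scene'): print(cam,lines(cam))
E
```

```text
wrist {'needle': (np.float32(135.0), 1188, 'tip mm', array([-27.3,  26.3], dtype=float32)), 'set': (np.float32(242.9), 2812, 'tip mm', array([-19.4, -36.7], dtype=float32))}
top {'needle': (np.float32(135.0), 1070, 'tip mm', array([-28.2,  25.4], dtype=float32)), 'set': (np.float32(242.6), 2589, 'tip mm', array([-19.7, -37.7], dtype=float32))}
scene {'set': (np.float32(244.1), 4392, 'tip mm', array([-24.1, -33.1], dtype=float32))}
```

Run:
```python
from h import *
s=state();im=grab_frame('wrist');t=np.linspace(0,2*np.pi,60)
o=cv2.resize(im[160:310,240:400],None,fx=4,fy=4)
for z,rad,col in((.238,.033,(0,255,0)),(.264,.016,(255,0,0)),(.222,.033,(0,0,255))):
    p=wproj(np.c_[.562+rad*np.cos(t),-.0763+rad*np.sin(t),np.full(60,z)],s)
    cv2.polylines(o,[np.int32((p-[240,160]+.5)*4)],True,col,1)
cv2.imwrite('pics/w3.png',cv2.cvtColor(o,cv2.COLOR_RGB2BGR))
```

```text
(no output)
```

View pics/w3.png

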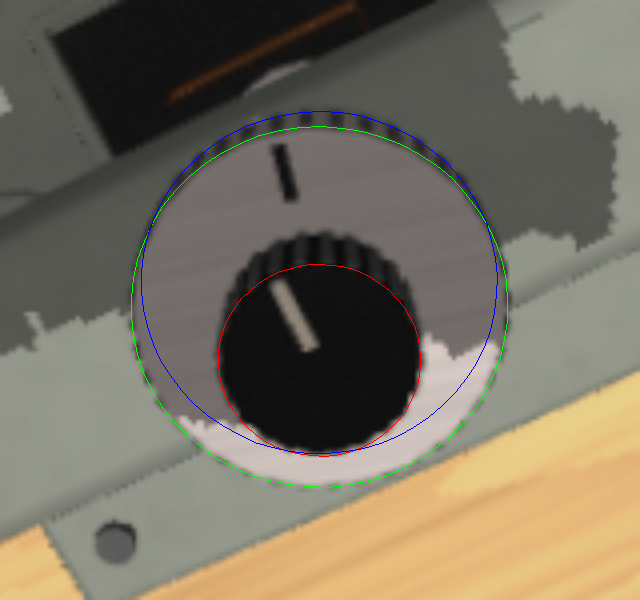

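```bash
python3 -m crank '[{"angular":[0,0,0],"delta_pos":[0,0.03,0.85],"gripper":1},{"angular":[0,0,0],"delta_pos":[0,0,0.85],"gripper":1},{"angular":[0,0,0],"delta_pos":[0,0,0.85],"gripper":1},{"angular":[0,0,0],"delta_pos":[0,0,0.85],"gripper":1},{"angular":[0,0,0],"delta_pos":[0,0,0.85],"gripper":1},{"angular":[0,0,0],"delta_pos":[0,0,0],"gripper":1}]'
python3 - <<'E'
from h import *
print(state()['tool_pos'],state()['contact_force'])
save('wrist','w4.png');print(lines('top'))
im=save('top','t4.png',(240,130,420,285),4)
E
```

```text
time: 4.97
tool_pos: [0.5605, -0.0741, 0.2298]
tool_rot: [-0.003, 0.233, 0.972, 0.0]
contact_force: [0.7, -1.0, -0.1]
gripper_width: 1.004
[ 0.56050261 -0.07410668  0.22975747] [ 0.71234496 -0.95752309 -0.09170957]
{'needle': (np.float32(134.8), 1090, 'tip mm', array([-28.1,  25.5], dtype=float32)), 'set': (np.float32(242.7), 2544, 'tip mm', array([-19.6, -37.6], dtype=float32))}
```

View pics/w4.png

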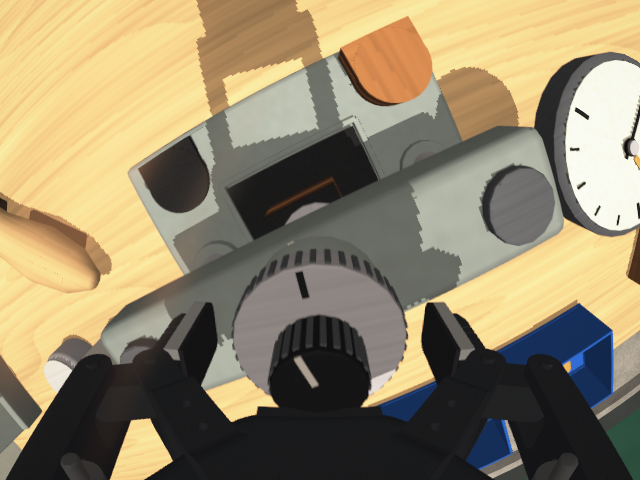

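View pics/t4.png

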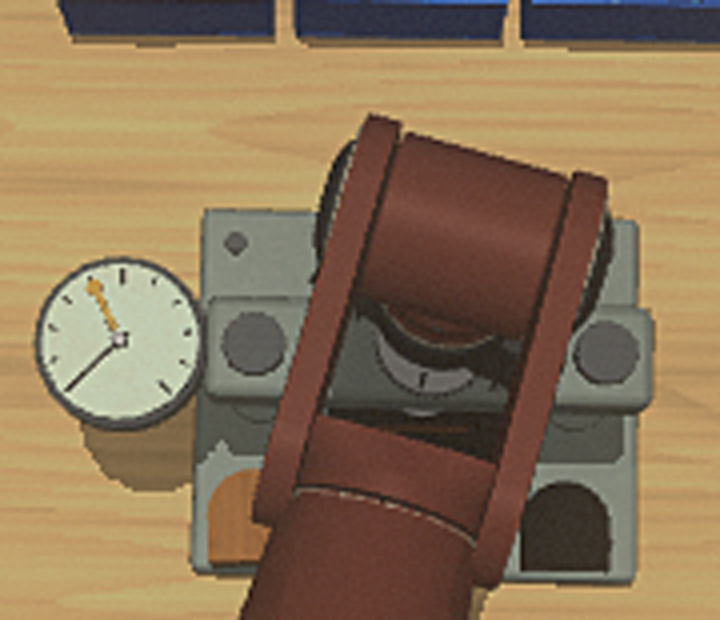

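```bash
python3 -m crank '[{"angular":[0,0,0],"delta_pos":[-0.08,-0.04,0],"gripper":1},{"angular":[0,0,0],"delta_pos":[0,0,0],"gripper":0.6},{"angular":[0,0,0],"delta_pos":[0,0,0],"gripper":0.6},{"angular":[0,0,0],"delta_pos":[0,0,0],"gripper":0.6},{"angular":[0,0,0],"delta_pos":[0,0,0],"gripper":0.6}]'
python3 - <<'E'
from h import *
print(state()['tool_pos'],state()['contact_force'],state()['ft_torque'])
save('wrist','w5.png');print(lines('top'))
E
```

```text
time: 5.75
tool_pos: [0.5645, -0.076, 0.2343]
tool_rot: [0.002, 0.233, 0.972, 0.001]
contact_force: [-0.4, 3.1, 5.6]
gripper_width: 0.75
[ 0.56451552 -0.07604958  0.23427197] [-0.35852342  3.06381668  5.58949198] [ 0.79704811 -0.16707718 -0.1115387 ]
{'needle': (np.float32(134.8), 1101, 'tip mm', array([-28.1,  25.5], dtype=float32)), 'set': (np.float32(242.6), 2557, 'tip mm', array([-19.7, -37.7], dtype=float32))}
```

View pics/w5.png

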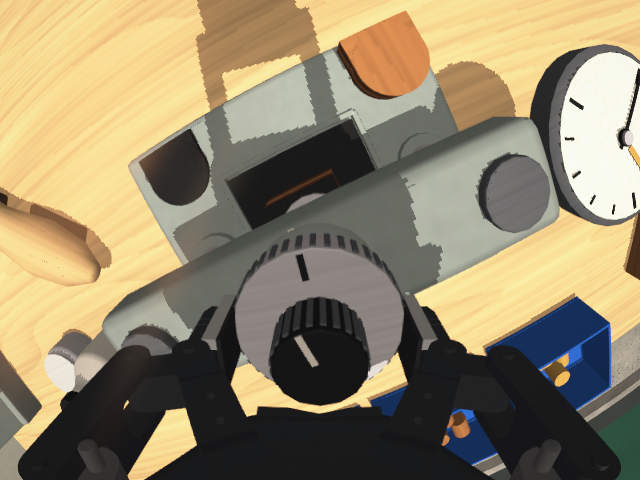

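```bash
cat > q.py <<'E'
from h import *
s=state();Rt=R.from_quat(s['tool_rot'],scalar_first=True).as_matrix()
print('t',round(s['time'],2),'xang',round(np.degrees(np.arctan2(Rt[1,0],Rt[0,0])),2),np.round(s['tool_pos'],4),'F',np.round(s['contact_force'],1),'T',np.round(s['ft_torque'],2),'w',round(s['gripper_width'],3))
for _ in range(2):
  l=lines('top');n=l.get('needle');t=l.get('set');print(n[:2] if n else None,t[:2] if t else None)
E
python3 q.py
python3 -m crank '[{"angular":[0,0,1],"delta_pos":[0,0,0.014],"gripper":0.6},{"angular":[0,0,1],"delta_pos":[0,0,0.014],"gripper":0.6},{"angular":[0,0,1],"delta_pos":[0,0,0.014],"gripper":0.6},{"angular":[0,0,1],"delta_pos":[0,0,0.014],"gripper":0.6},{"angular":[0,0,0],"delta_pos":[0,0,0],"gripper":0.6}]'
python3 q.py; python3 -c "
from h import *
save('wrist','w6.png')"
```

```text
t 5.85 xang 153.03 [ 0.5645 -0.076   0.2343] F [0.4 4.  6. ] T [ 0.81 -0.19 -0.15] w 0.746
(np.float32(134.9), 1093) (np.float32(242.6), 2553)
(np.float32(134.9), 1097) (np.float32(242.6), 2561)
time: 6.58
tool_pos: [0.564, -0.0767, 0.2326]
tool_rot: [0.001, 0.399, 0.917, 0.0]
contact_force: [-2.8, 2.1, 6.8]
gripper_width: 0.746
t 6.58 xang 132.95 [ 0.564  -0.0767  0.2326] F [-2.8  2.1  6.8] T [ 0.47  0.08 -0.31] w 0.746
(np.float32(135.1), 1100) (np.float32(242.6), 2553)
(np.float32(135.0), 1091) (np.float32(242.6), 2548)
```

View pics/w6.png

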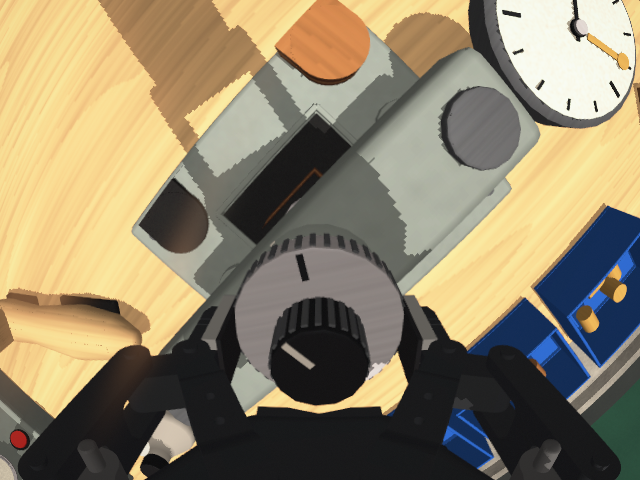

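```bash
python3 -m crank '[{"angular":[0,0,0.5],"delta_pos":[0,0,0.007],"gripper":0.6},{"angular":[0,0,0],"delta_pos":[0,0,0],"gripper":0.6}]' >/dev/null; python3 q.py
python3 -m crank '[{"angular":[0,0,0.5],"delta_pos":[0,0,0.007],"gripper":0.6},{"angular":[0,0,0],"delta_pos":[0,0,0],"gripper":0.6}]' >/dev/null; python3 q.py
```

```text
t 6.97 xang 130.47 [ 0.564  -0.0768  0.2324] F [-3.   1.6  6.4] T [ 0.41  0.15 -0.28] w 0.744
(np.float32(134.8), 1096) (np.float32(242.6), 2555)
(np.float32(134.9), 1095) (np.float32(242.6), 2552)
t 7.33 xang 127.96 [ 0.5639 -0.0769  0.2322] F [-3.2  1.   6.9] T [ 0.36  0.19 -0.34] w 0.751
(np.float32(134.7), 1098) (np.float32(242.6), 2544)
(np.float32(135.0), 1099) (np.float32(242.7), 2545)
```

```bash
cat >> q.py <<'E'
import sys
sys.exit(0 if n and t and n[0]<136.5 else 1)
E
python3 -m crank '[{"angular":[0,0,0.5],"delta_pos":[0,0,0.007],"gripper":0.6},{"angular":[0,0,0],"delta_pos":[0,0,0],"gripper":0.6}]' >/dev/null; python3 q.py &&
python3 -m crank '[{"angular":[0,0,0.5],"delta_pos":[0,0,0.007],"gripper":0.6},{"angular":[0,0,0],"delta_pos":[0,0,0],"gripper":0.6}]' >/dev/null&& python3 q.py &&
python3 -m crank '[{"angular":[0,0,0.5],"delta_pos":[0,0,0.007],"gripper":0.6},{"angular":[0,0,0],"delta_pos":[0,0,0],"gripper":0.6}]' >/dev/null&& python3 q.py &&
python3 -m crank '[{"angular":[0,0,0.5],"delta_pos":[0,0,0.007],"gripper":0.6},{"angular":[0,0,0],"delta_pos":[0,0,0],"gripper":0.6}]' >/dev/null&& python3 q.py &&
python3 -m crank '[{"angular":[0,0,0.5],"delta_pos":[0,0,0.007],"gripper":0.6},{"angular":[0,0,0],"delta_pos":[0,0,0],"gripper":0.6}]' >/dev/null&& python3 q.py
```

```text
t 7.67 xang 125.46 [ 0.5638 -0.0769  0.232 ] F [-3.2  0.7  6.6] T [ 0.4   0.19 -0.29] w 0.746
(np.float32(134.8), 1096) (np.float32(242.7), 2543)
(np.float32(134.9), 1101) (np.float32(242.6), 2546)
t 8.03 xang 122.96 [ 0.5637 -0.0769  0.2318] F [-4.6  0.4  6.6] T [ 0.36  0.18 -0.26] w 0.746
(np.float32(135.0), 1100) (np.float32(242.7), 2548)
(np.float32(135.0), 1092) (np.float32(242.6), 2544)
t 8.38 xang 120.46 [ 0.5637 -0.077   0.2316] F [-4.   0.5  6.8] T [ 0.34  0.34 -0.28] w 0.751
(np.float32(135.0), 1093) (np.float32(242.8), 2543)
(np.float32(135.0), 1092) (np.float32(242.7), 2543)
t 8.72 xang 117.96 [ 0.5636 -0.0771  0.2313] F [-5.6 -0.3  7.2] T [ 0.31  0.36 -0.25] w 0.751
(np.float32(134.9), 1099) (np.float32(242.6), 2545)
(np.float32(134.9), 1096) (np.float32(242.6), 2546)
t 9.07 xang 115.46 [ 0.5635 -0.0771  0.2311] F [-5.6 -0.1  6.5] T [ 0.25  0.33 -0.31] w 0.746
(np.float32(135.0), 1088) (np.float32(242.7), 2542)
(np.float32(134.8), 1090) (np.float32(242.6), 2547)
```

```bash
python3 -m crank '[{"angular":[0,0,0.5],"delta_pos":[0,0,0.007],"gripper":0.6},{"angular":[0,0,0],"delta_pos":[0,0,0],"gripper":0.6}]' >/dev/null; python3 q.py &&
python3 -m crank '[{"angular":[0,0,0.5],"delta_pos":[0,0,0.007],"gripper":0.6},{"angular":[0,0,0],"delta_pos":[0,0,0],"gripper":0.6}]' >/dev/null&& python3 q.py &&
python3 -m crank '[{"angular":[0,0,0.5],"delta_pos":[0,0,0.007],"gripper":0.6},{"angular":[0,0,0],"delta_pos":[0,0,0],"gripper":0.6}]' >/dev/null&& python3 q.py &&
python3 -m crank '[{"angular":[0,0,0.5],"delta_pos":[0,0,0.007],"gripper":0.6},{"angular":[0,0,0],"delta_pos":[0,0,0],"gripper":0.6}]' >/dev/null&& python3 q.py &&
python3 -m crank '[{"angular":[0,0,0.5],"delta_pos":[0,0,0.007],"gripper":0.6},{"angular":[0,0,0],"delta_pos":[0,0,0],"gripper":0.6}]' >/dev/null&& python3 q.py &&
python3 -m crank '[{"angular":[0,0,0.5],"delta_pos":[0,0,0.007],"gripper":0.6},{"angular":[0,0,0],"delta_pos":[0,0,0],"gripper":0.6}]' >/dev/null&& python3 q.py &&
python3 -m crank '[{"angular":[0,0,0.5],"delta_pos":[0,0,0.007],"gripper":0.6},{"angular":[0,0,0],"delta_pos":[0,0,0],"gripper":0.6}]' >/dev/null&& python3 q.py
```

```text
t 9.43 xang 112.96 [ 0.5634 -0.0772  0.2309] F [-6.4 -0.1  7.4] T [ 0.25  0.37 -0.29] w 0.745
(np.float32(134.9), 1088) (np.float32(242.7), 2551)
(np.float32(134.8), 1103) (np.float32(242.7), 2552)
t 9.78 xang 110.46 [ 0.5633 -0.0772  0.2307] F [-6.3  0.6  8.1] T [ 0.18  0.51 -0.31] w 0.745
(np.float32(135.0), 1090) (np.float32(242.6), 2539)
(np.float32(134.9), 1097) (np.float32(242.7), 2544)
t 10.12 xang 107.95 [ 0.5632 -0.0772  0.2305] F [-6.7 -0.1  7.1] T [ 0.2   0.44 -0.33] w 0.747
(np.float32(134.8), 1102) (np.float32(242.6), 2563)
(np.float32(135.0), 1101) (np.float32(242.6), 2562)
t 10.47 xang 105.46 [ 0.5631 -0.0773  0.2303] F [-8.1 -0.3  7.8] T [ 0.13  0.53 -0.26] w 0.746
(np.float32(134.7), 1090) (np.float32(242.6), 2542)
(np.float32(134.8), 1090) (np.float32(242.6), 2544)
t 10.82 xang 102.95 [ 0.563  -0.0773  0.2301] F [-8.8 -0.2  8.8] T [ 0.15  0.58 -0.3 ] w 0.737
(np.float32(135.0), 1095) (np.float32(242.7), 2544)
(np.float32(135.0), 1091) (np.float32(242.6), 2547)
t 11.18 xang 100.46 [ 0.5629 -0.0773  0.2299] F [-8.7 -1.1  8.7] T [ 0.1   0.63 -0.33] w 0.746
(np.float32(134.8), 1098) (np.float32(242.7), 2553)
(np.float32(135.0), 1089) (np.float32(242.6), 2543)
t 11.53 xang 97.96 [ 0.5628 -0.0773  0.2297] F [-9.4 -0.4  7.8] T [ 0.08  0.71 -0.33] w 0.748
(np.float32(134.9), 1105) (np.float32(242.7), 2544)
(np.float32(135.0), 1102) (np.float32(242.7), 2550)
```

```bash
python3 -c "
from h import *
a=grab_frame('wrist')[200:440,160:480];b=cv2.resize(grab_frame('scene')[200:330,220:390],(440,336))
a=cv2.resize(a,(360,270));o=np.zeros((336,800,3),np.uint8);o[:270,:360]=a;o[:,360:]=b
cv2.imwrite('pics/m7.png',o[...,::-1])"
```

```text
(no output)
```

View pics/m7.png

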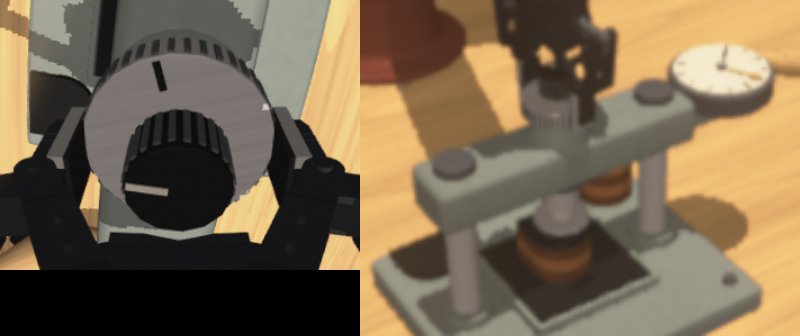

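Wheel mark still moves with the jaws, knob stays put; pad nearly on the heel. Continuing.

```bash
python3 -m crank '[{"angular":[0,0,0.5],"delta_pos":[0,0,0.007],"gripper":0.6},{"angular":[0,0,0],"delta_pos":[0,0,0],"gripper":0.6}]' >/dev/null; python3 q.py &&
python3 -m crank '[{"angular":[0,0,0.5],"delta_pos":[0,0,0.007],"gripper":0.6},{"angular":[0,0,0],"delta_pos":[0,0,0],"gripper":0.6}]' >/dev/null&& python3 q.py &&
python3 -m crank '[{"angular":[0,0,0.5],"delta_pos":[0,0,0.007],"gripper":0.6},{"angular":[0,0,0],"delta_pos":[0,0,0],"gripper":0.6}]' >/dev/null&& python3 q.py &&
python3 -m crank '[{"angular":[0,0,0.5],"delta_pos":[0,0,0.007],"gripper":0.6},{"angular":[0,0,0],"delta_pos":[0,0,0],"gripper":0.6}]' >/dev/null&& python3 q.py &&
python3 -m crank '[{"angular":[0,0,0.5],"delta_pos":[0,0,0.007],"gripper":0.6},{"angular":[0,0,0],"delta_pos":[0,0,0],"gripper":0.6}]' >/dev/null&& python3 q.py &&
python3 -m crank '[{"angular":[0,0,0.5],"delta_pos":[0,0,0.007],"gripper":0.6},{"angular":[0,0,0],"delta_pos":[0,0,0],"gripper":0.6}]' >/dev/null&& python3 q.py &&
python3 -m crank '[{"angular":[0,0,0.5],"delta_pos":[0,0,0.007],"gripper":0.6},{"angular":[0,0,0],"delta_pos":[0,0,0],"gripper":0.6}]' >/dev/null&& python3 q.py
```

```text
t 11.97 xang 95.46 [ 0.5627 -0.0774  0.2295] F [-10.1  -0.2   9.4] T [ 0.05  0.74 -0.27] w 0.75
(np.float32(135.0), 1104) (np.float32(242.7), 2545)
(np.float32(134.9), 1098) (np.float32(242.7), 2545)
t 12.32 xang 92.96 [ 0.5626 -0.0774  0.2293] F [-10.2  -0.2   9.2] T [-0.02  0.82 -0.29] w 0.748
(np.float32(134.8), 1095) (np.float32(242.6), 2554)
(np.float32(135.0), 1096) (np.float32(242.7), 2552)
t 12.68 xang 90.45 [ 0.5625 -0.0774  0.229 ] F [-11.1  -0.8   9.5] T [-0.01  0.87 -0.31] w 0.746
(np.float32(135.0), 1109) (np.float32(242.6), 2540)
(np.float32(134.8), 1097) (np.float32(242.7), 2555)
t 13.03 xang 87.96 [ 0.5624 -0.0774  0.2288] F [-12.1   0.3  10.2] T [ 0.04  0.93 -0.29] w 0.75
(np.float32(136.4), 1247) (np.float32(242.7), 2552)
(np.float32(136.3), 1270) (np.float32(242.7), 2552)
t 13.38 xang 85.46 [ 0.5623 -0.0774  0.2286] F [-11.8   0.2   8.8] T [-0.06  0.97 -0.31] w 0.744
(np.float32(148.8), 1226) (np.float32(242.6), 2549)
(np.float32(148.7), 1202) (np.float32(242.6), 2553)
```

```bash
python3 -m crank '[{"angular":[0,0,0],"delta_pos":[0,0,0],"gripper":1},{"angular":[0,0,0],"delta_pos":[0,0,0],"gripper":1},{"angular":[0,0,0],"delta_pos":[0,0,0],"gripper":1},{"angular":[0,0,0],"delta_pos":[0,0,0],"gripper":1}]' >/dev/null; python3 q.py
python3 -m crank '[{"angular":[0,0,0],"delta_pos":[0,0,-0.5],"gripper":1},{"angular":[0,0,0],"delta_pos":[0,0,-0.5],"gripper":1},{"angular":[0,0,0],"delta_pos":[0,0,0],"gripper":1}]' >/dev/null; python3 q.py
python3 -c "
from h import *
save('wrist','w8.png')"
```

```text
t 13.97 xang 85.53 [ 0.5636 -0.0767  0.2266] F [ 0.1 -0.3 -0.6] T [ 0.02 -0.02 -0.03] w 1.0
(np.float32(148.3), 1217) (np.float32(242.7), 2565)
(np.float32(148.3), 1217) (np.float32(242.6), 2556)
t 14.45 xang 85.53 [ 0.5647 -0.077   0.2598] F [-0.5  0.5  0.1] T [-0.03  0.01  0.01] w 1.001
(np.float32(148.2), 1208) (np.float32(242.6), 2563)
(np.float32(148.1), 1208) (np.float32(242.6), 2548)
```

View pics/w8.png

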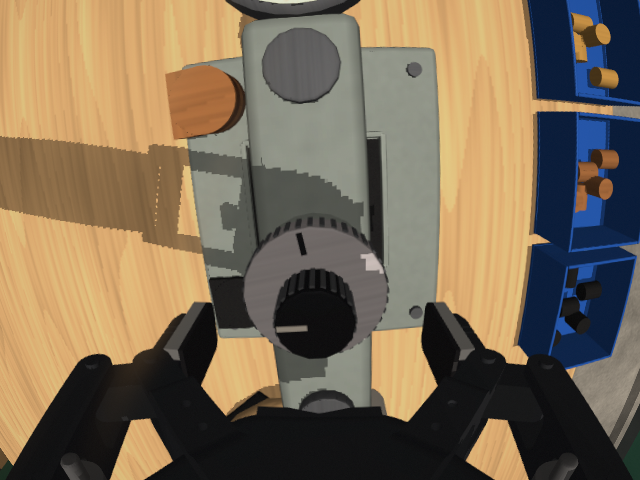

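```bash
python3 -m crank '[{"angular":[0,0,0],"delta_pos":[0.02,-0.07,0.15],"gripper":1},{"angular":[0,0,0],"delta_pos":[0,0,0],"gripper":0.55}]' ; python3 -m crank '[{"angular":[0,0,0],"delta_pos":[0,0,0],"gripper":0.5},{"angular":[0,0,0],"delta_pos":[0,0,0],"gripper":0.5}]' ; python3 q.py
python3 -c "
from h import *
a=grab_frame('wrist')[200:460,120:520];b=cv2.resize(grab_frame('scene')[190:290,230:370],(400,286))
o=np.zeros((286,800,3),np.uint8);o[:260,:400]=a;o[:,400:]=b
cv2.imwrite('pics/m9.png',o[...,::-1])"
```

```text
time: 14.85
tool_pos: [0.5608, -0.0757, 0.2509]
tool_rot: [-0.001, 0.734, 0.679, -0.001]
contact_force: [0.0, -0.2, -0.7]
gripper_width: 0.817
time: 15.1
tool_pos: [0.5615, -0.0759, 0.2522]
tool_rot: [-0.0, 0.734, 0.679, -0.0]
contact_force: [-1.1, 0.9, -0.3]
gripper_width: 0.498
t 15.1 xang 85.52 [ 0.5615 -0.0759  0.2522] F [-1.1  0.9 -0.3] T [ 0. -0. -0.] w 0.498
(np.float32(148.2), 1217) (np.float32(242.6), 2546)
(np.float32(148.2), 1219) (np.float32(242.6), 2556)
```

View pics/m9.png

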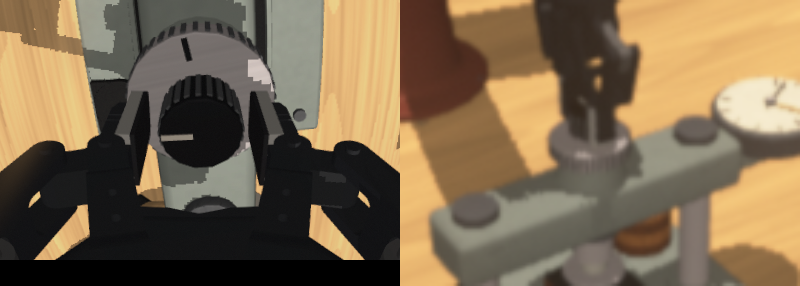

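```bash
python3 -m crank '[{"angular":[0,0,0],"delta_pos":[0,0,-0.1],"gripper":0.5},{"angular":[0,0,0],"delta_pos":[0,0,0],"gripper":0.2},{"angular":[0,0,0],"delta_pos":[0,0,0],"gripper":0.2},{"angular":[0,0,0],"delta_pos":[0,0,0],"gripper":0.2}]' ; python3 q.py
python3 -c "
from h import *
a=grab_frame('wrist')[200:460,120:520];b=cv2.resize(grab_frame('scene')[190:290,230:370],(400,286))
o=np.zeros((286,800,3),np.uint8);o[:260,:400]=a;o[:,400:]=b
cv2.imwrite('pics/m10.png',o[...,::-1])"
```

```text
time: 15.8
tool_pos: [0.5621, -0.076, 0.2563]
tool_rot: [0.001, 0.734, 0.679, 0.001]
contact_force: [0.6, 0.8, 3.3]
gripper_width: 0.353
t 15.8 xang 85.53 [ 0.5621 -0.076   0.2563] F [0.6 0.8 3.3] T [ 0.03 -0.38 -0.  ] w 0.353
(np.float32(148.4), 1192) (np.float32(242.7), 2564)
(np.float32(148.4), 1200) (np.float32(242.7), 2550)
```

View pics/m10.png

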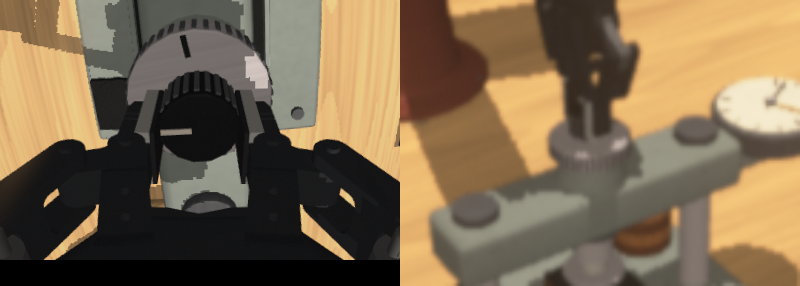

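```bash
python3 -m crank '[{"angular":[0,0,1],"delta_pos":[0,0,0],"gripper":0.2},{"angular":[0,0,1],"delta_pos":[0,0,0],"gripper":0.2},{"angular":[0,0,1],"delta_pos":[0,0,0],"gripper":0.2},{"angular":[0,0,1],"delta_pos":[0,0,0],"gripper":0.2},{"angular":[0,0,0],"delta_pos":[0,0,0],"gripper":0.2}]' ; python3 q.py
python3 -c "
from h import *
a=grab_frame('wrist')[200:460,120:520];b=cv2.resize(grab_frame('scene')[190:290,230:370],(400,286))
o=np.zeros((286,800,3),np.uint8);o[:260,:400]=a;o[:,400:]=b
cv2.imwrite('pics/m11.png',o[...,::-1])"
```

```text
time: 16.62
tool_pos: [0.5618, -0.0759, 0.2563]
tool_rot: [0.0, 0.841, 0.541, 0.0]
contact_force: [0.9, -0.4, 5.8]
gripper_width: 0.35
t 16.62 xang 65.49 [ 0.5618 -0.0759  0.2563] F [ 0.9 -0.4  5.8] T [ 0.07 -0.06 -0.05] w 0.35
(np.float32(179.2), 1158) (np.float32(242.6), 2545)
(np.float32(179.0), 1150) (np.float32(242.7), 2560)
```

View pics/m11.png

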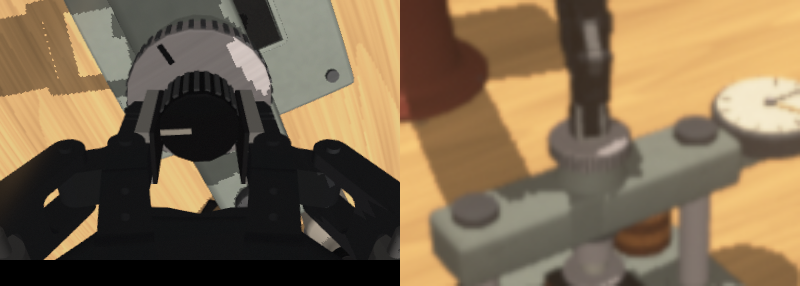

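```bash
python3 -m crank '[{"angular":[0,0,1],"delta_pos":[0,0,0],"gripper":0.2},{"angular":[0,0,1],"delta_pos":[0,0,0],"gripper":0.2},{"angular":[0,0,1],"delta_pos":[0,0,0],"gripper":0.2},{"angular":[0,0,1],"delta_pos":[0,0,0],"gripper":0.2},{"angular":[0,0,1],"delta_pos":[0,0,0],"gripper":0.2},{"angular":[0,0,1],"delta_pos":[0,0,0],"gripper":0.2},{"angular":[0,0,0],"delta_pos":[0,0,0],"gripper":0.2}]' ; python3 q.py
```

```text
time: 17.7
tool_pos: [0.5614, -0.0756, 0.2562]
tool_rot: [-0.0, 0.952, 0.305, 0.0]
contact_force: [-0.9, 2.2, 6.6]
gripper_width: 0.351
t 17.7 xang 35.5 [ 0.5614 -0.0756  0.2562] F [-0.9  2.2  6.6] T [ 0.24  0.17 -0.03] w 0.351
(np.float32(222.5), 1128) (np.float32(242.7), 2558)
(np.float32(222.5), 1117) (np.float32(242.7), 2568)
```

```bash
python3 -m crank '[{"angular":[0,0,1],"delta_pos":[0,0,0],"gripper":0.2},{"angular":[0,0,1],"delta_pos":[0,0,0],"gripper":0.2},{"angular":[0,0,0],"delta_pos":[0,0,0],"gripper":0.2}]' ; python3 q.py
python3 -c "
from h import *
lines('top',fn='g12.png')"
```

```text
time: 18.18
tool_pos: [0.5613, -0.0754, 0.2562]
tool_rot: [-0.0, 0.975, 0.221, -0.0]
contact_force: [-1.4, 1.7, 7.5]
gripper_width: 0.348
t 18.18 xang 25.51 [ 0.5613 -0.0754  0.2562] F [-1.4  1.7  7.5] T [ 0.36  0.25 -0.09] w 0.348
(np.float32(238.0), 1115) (np.float32(241.9), 1920)
(np.float32(237.9), 1080) (np.float32(242.0), 1956)
```

View pics/g12.png

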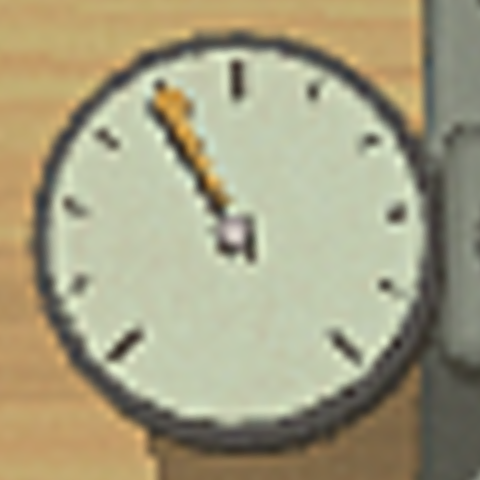

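```bash
python3 -m crank '[{"angular":[0,0,0.68],"delta_pos":[0,0,0],"gripper":0.2},{"angular":[0,0,0],"delta_pos":[0,0,0],"gripper":0.2}]' ; python3 q.py
python3 -c "
from h import *
lines('top',fn='g13.png')"
```

```text
time: 18.58
tool_pos: [0.5612, -0.0754, 0.2563]
tool_rot: [-0.001, 0.981, 0.192, -0.0]
contact_force: [-1.3, 1.5, 7.0]
gripper_width: 0.347
t 18.57 xang 22.12 [ 0.5612 -0.0754  0.2563] F [-1.3  1.5  7. ] T [ 0.29  0.28 -0.05] w 0.347
(np.float32(241.8), 1359) (np.float32(226.3), 602)
(np.float32(241.9), 1333) (np.float32(225.6), 604)
```

View pics/g13.png

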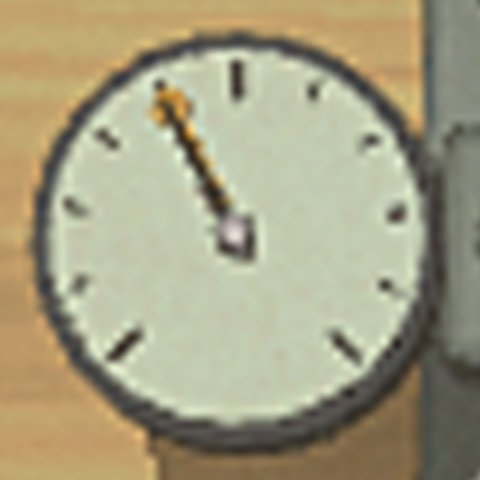

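```bash
python3 -m crank '[{"angular":[0,0,0.12],"delta_pos":[0,0,0],"gripper":0.2},{"angular":[0,0,0],"delta_pos":[0,0,0],"gripper":0.2},{"angular":[0,0,0],"delta_pos":[0,0,0],"gripper":0.6},{"angular":[0,0,0],"delta_pos":[0,0,0],"gripper":0.6},{"angular":[0,0,0],"delta_pos":[0,0,0],"gripper":0.6}]' ; python3 q.py
python3 -m crank '[{"angular":[0,0,0],"delta_pos":[0,0,-0.5],"gripper":0.6},{"angular":[0,0,0],"delta_pos":[0,0,-1],"gripper":0.7},{"angular":[0,0,0],"delta_pos":[0,0,-1],"gripper":1},{"angular":[0,0,0],"delta_pos":[0,0,-1],"gripper":1},{"angular":[0,0,-1],"delta_pos":[0,0,-0.8],"gripper":1},{"angular":[0,0,-1],"delta_pos":[0,0,0],"gripper":1},{"angular":[0,0,-1],"delta_pos":[0,0,0],"gripper":1},{"angular":[0,0,-1],"delta_pos":[0,0,0],"gripper":1},{"angular":[0,0,0],"delta_pos":[0,0,0],"gripper":1}]'; python3 q.py
python3 -c "
from h import *
save('wrist','w14.png')"
```

```text
time: 19.35
tool_pos: [0.5611, -0.0759, 0.2544]
tool_rot: [-0.0, 0.982, 0.187, -0.001]
contact_force: [-0.5, 0.5, -1.1]
gripper_width: 0.598
t 19.35 xang 21.52 [ 0.5611 -0.0759  0.2544] F [-0.5  0.5 -1.1] T [-0.03 -0.01  0.08] w 0.598
(np.float32(242.9), 1461) (np.float32(206.5), 501)
(np.float32(242.9), 1460) (np.float32(206.4), 498)
time: 20.58
tool_pos: [0.5616, -0.0759, 0.3855]
tool_rot: [0.0, 0.935, 0.354, 0.001]
contact_force: [-0.8, 0.9, 0.2]
gripper_width: 1.0
t 20.57 xang 41.47 [ 0.5616 -0.0759  0.3855] F [-0.8  0.9  0.2] T [ 0.   -0.03  0.03] w 1.0
(np.float32(242.9), 1419) (np.float32(206.4), 504)
(np.float32(242.9), 1420) (np.float32(206.6), 514)
```

View pics/w14.png

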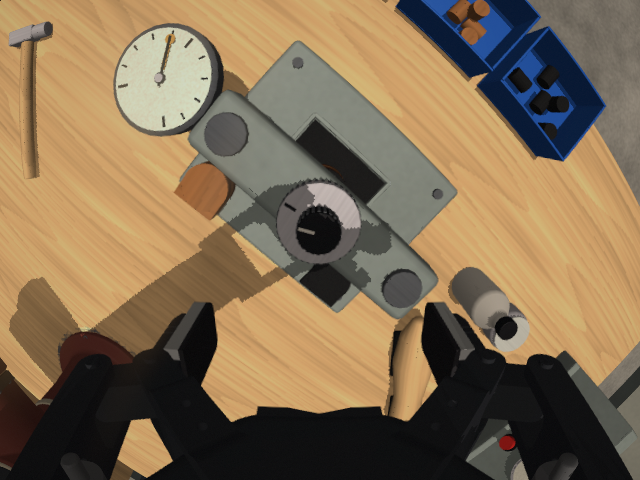

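```bash
python3 -c "
from h import *
print(lines('wrist',fn='g15.png')); lines('top',fn='g16.png')
a=cv2.imread('pics/g15.png');b=cv2.imread('pics/g16.png');cv2.imwrite('pics/g17.png',cv2.resize(np.hstack([a,b]),(800,400)))
s=save('scene','s17.png')
"
```

```text
{'needle': (np.float32(242.3), 1124, 'tip mm', array([-18.5, -33.2], dtype=float32)), 'set': (np.float32(234.5), 865, 'tip mm', array([-18.8, -35.7], dtype=float32))}
```

View pics/g17.png

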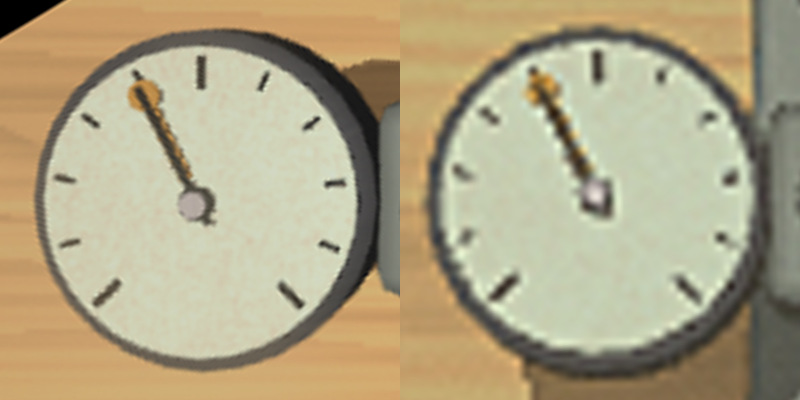

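View pics/s17.png

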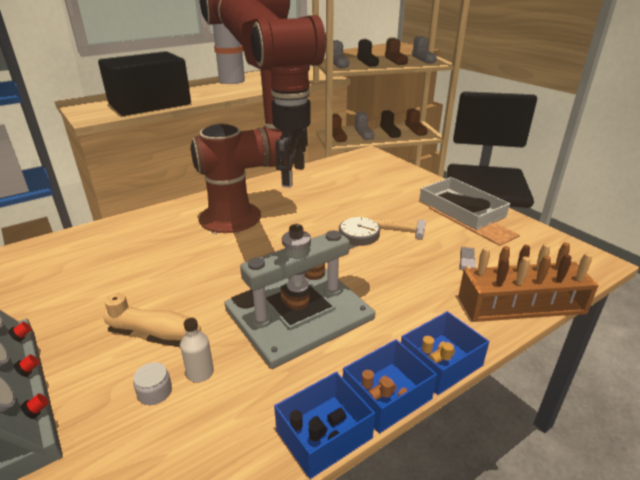

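The gauge pictures from both cameras show the needle lying over the set hand. It reads 242.3–242.9° and the hand reads 242.6–242.9°. The gripper is clear of the press and nothing has been displaced.

```bash
python3 -c "
from plant import *
print(job_done(),state()['time'])"
```

```text
the job is handed in; nothing more can be done
the job is handed in; nothing more can be done
```

The press is set as asked, and I handed the job in at about 21 s of the 45 s allowed. No verdict was reported.

- **Coarse handwheel:** I turned only the wide wheel, 67.5° clockwise in all. The last part went in 2.5° steps, reading the gauge after each one. The needle stopped 13.8° (0.24 rad) above its rest, about half way to the first tick. It settled to 13.2° after I let go.
- **Fine knob:** I then turned only the small knob, 64° clockwise. The needle rose steadily to 107.9° (about 1.88 rad) above rest, far below the eighth tick. In a picture taken during the turn, the handwheel mark had not moved.
- **Last checks:** With the gripper open and about 13 cm above its grip on the knob, the needle read 242.9° from the top camera and 242.3° from the wrist camera. The set hand had read 242.6–242.9° before the needle covered it, so the two agree to within about 0.6°. The heel, the bystanders and the bench looked undisturbed in the last scene picture.
- **What disagreed:** Once the needle covered the set hand, my automatic set-hand reading became meaningless. I relied on the earlier readings and on the rectified gauge pictures instead.

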